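Set and clamp the spring-loaded support leg

TASK

Take the red cam lever's grip and draw the spring-loaded steel leg out of its grey channel until the white pointer stands at the yellow mark, with the lever still open. Pause there for about half a second, then, keeping the leg at the mark, slide the lever across the leg until you feel it come home against its stop. Finish still holding the lever's grip, with the leg kept at the mark and the lever closed, because the locking pin has not been fitted; never close the lever away from the mark, and leave the other parts on the bench alone.

Things in the scene. Friction and masses are not known exactly. Their poses are not given: they have to be found in the camera images.
- rail: Grey channel on two red blocks, fixed to the bench, 360 mm long, 60 wide, walls 70 high. Origin: on the bench under its middle. x axis: along the channel, the way the leg is drawn out (towards the black rubber foot); y axis: across, the way the cam lever closes; z up. A 36 mm wide dark scale ledge with white ticks runs along its -y side, top 70 mm up.
- leg: Steel leg sliding in the channel along the rail's +x, 170 mm travel; starts fully in. A spring pulls it back in (4.5 N in, 7 N out, plus 1 N friction): let go, it springs back. Its dark carrier plate, 75 mm along x 100 across, top 84 mm up, guide strips and stop bar to 96 mm, holds the cam lever. Origin: at bench level under the plate's centre; axes as the rail's.
- pointer (a point): Tip of the white pointer, 4 mm wide, that sticks out of the carrier plate over the scale ledge; it moves with the leg. It lies 50 mm from the plate's centre along the rail's +x, 49 mm towards -y, 80 mm above the bench.
- lever_grip (a point): Point to grasp: middle of the cam lever's red upright grip, a 22 x 22 mm square post with sides parallel to the rail's x and y, from 92 to 146 mm above the bench (black dot on top); this point is 120 mm up. It moves with the leg along the rail's x and with the lever along y. Room for fingers on all sides above 97 mm.
- cam_lever (a joint): How far the cam lever has been slid across the leg, along the rail's +y, in m: 0 open, 0.034 home against its stop. Starts between 0 and 0.008. It stays where it is put; sliding it takes about 2.5 N.
- mark: Yellow clip on the scale ledge, the length mark: 14 mm along the rail, 16 mm across, 7 mm high. Origin: centre of its underside, 70 mm above the bench; axes as the rail's. The leg is at the mark when the pointer stands level with the clip along the rail's x (within the clip's width). It starts 50 to 145 mm beyond the pointer.
- conrod: Bystander: steel connecting rod, 150 mm long, 20 mm high, lying beside the channel on its +y side.
- piston: Bystander: aluminium piston, 76 mm diameter, 60 mm high, standing beside the channel on its -y side.
- wrench: Bystander: wrench lying on the bench.
- bearing: Bystander: dark steel bearing ring, 72 mm diameter, 22 mm high.
- oil_can: Bystander: blue can, 60 mm diameter, 130 mm high.
- pulley: Bystander: dark belt pulley, 110 mm diameter, 36 mm high.

How it is judged:
On the way, in this order (a step that is already met when the one before it is completed fails the run):
1. the leg is held with the pointer at the yellow mark while the lever is still open (x of pointer in the frame of mark between -0.007 and 0.007 m and value of joint cam_lever below 0.018 m and contact force between the fingers and leg above 1 N), for 0.3 s.
2. the lever is slid home while the leg stays at the mark (x of pointer in the frame of mark between -0.007 and 0.007 m and value of joint cam_lever above 0.03 m and contact force between the fingers and leg above 1 N), for 0.2 s.
At the end, for the whole second after the job is handed in: The fingers still hold the leg by its lever (contact above 1 N), the leg is at rest with the pointer within 7 mm of the yellow mark's centre along the channel, and the lever is within 4 mm of its stop (all of step 2 and linear speed of leg below 0.01 m/s); the arm keeps its last pose, push and grip.
It fails at once if the lever is closed (beyond 24 mm) while the pointer is more than 12 mm from the mark (value of joint cam_lever above 0.024 m and (x of pointer in the frame of mark above 0.012 m or x of pointer in the frame of mark below -0.012 m)).
It fails at once if another part on the bench is moved by more than 20 mm (distance of any of conrod, piston, wrench, bearing, oil_can, pulley from where it was at the start of the episode above 0.02 m).
It also fails if it takes over 32 s, if anything falls off the work surface, if the arm or the gripper's body presses on something with over 40 N, if the wrist force passes 120 N, or if a joint passes its speed limit or range.

ROBOT

A 6-joint arm with a two-finger parallel gripper is mounted at the origin on the work surface. World frame = base frame: x ahead of the robot, y to its left, z up, the work surface at z = 0. Lengths are in m, angles in rad, forces in N, time in s.
With the tool pointing down it reaches from about 0.375 to 0.9 m from the base axis. Payload 3.1 kg.
Tool frame: the origin (TCP) lies midway between the tips of the shut fingers; the grasp point (between the pads) lies 19 mm behind it (manip.grasp_offset is the distance from the TCP to the grasp point, in m); z points along the fingers, y is the line along which they close (so a half turn about z gives the same grasp; the last joint's range is limited). The gripper opens to 85 mm and grips with 20 to 120 N. Pads are 22 mm wide; open, the fingers measure 114 mm over their backs; the gripper's body (76 mm by 85 mm) begins 54 mm behind the grasp point. The pads swing forward as they close: fully open they stand 13 mm farther back than shut.
Start: joints at [1.129, 0.527, 1.433, -0, 1.181, -0.178], TCP at [0.163, 0.603, 0.231] pointing down, gripper open.
Joint ranges: [-3.08, 3.08], [-0.75, 2.2], [0.22, 2.44], [-1.43, 4.57], [0, 2.65], [-2.85, 2.85]. Speed limits (rad/s): [2.79, 2.79, 3.14, 3.14, 3.14, 3.14].

INTERFACE

Orientations are given as a unit quaternion [x, y, z, w].
In Python, from station import sensors, cams, order, manip gives the robot as it stands.
- The arm moves only by the tool move_arm, never from a script. Its argument "targets" is a list of rows, each an object of numbers: "dx", "dy", "dz": the shift along the world's x, y, z normalised to -1 to 1, where 1 is 25 mm; "rx", "ry", "rz": the turn, a rotation vector about the world's x, y, z normalised to -1 to 1, where 1 is 30 degrees. A call has exactly 10 rows; each row shifts and turns the commanded pose from where the row before left it; what a row does not reach is not made up. A row lasts 1/8 s, in which the tool goes at most 62.5 mm and 10.7 degrees, less where a joint would pass 70% of its speed; a pose out of reach is approached as far as the arm can. A call with a number of a shift or a turn outside -1 to 1 is refused whole. A call with a gripper value outside its range is refused whole. "claw" is the opening in per cent of the stroke, from 0 (shut) to 100 (fully open), set as the call begins (left out, the last holds). The fingers move at their own pace and stop on an object; "newtons" is the grip in N (left out, the last holds). Time passes only in rows, so rows that do not move let the fingers close, or fill a call up. It gives the time, the measured TCP pose, the force, the opening and the grip force at its end, in the units of the state.
- sensors.sense(): the state, without advancing time (a new reading comes with each control period).
- cams.snapshot(name): name is "side" or "top"; returns the picture (480x640x3 uint8, red, green, blue); there is no depth.
- cams.camera_model(name): a dict with "fx", "fy", "cx", "cy" (pixels), "extrinsics" (4x4, takes a point from world to camera coordinates). Camera axes: x right, y down, z forward; pixel columns grow to the right and rows downward; lengths in m; the calibration is good to about 2 mm. A picture is of the moment at which its call begins. camera_model takes no time and is no camera call.
- order.sign_off(): hands the job in; it is judged then, once.
The state is a dict: "t": time; "q": joint angles; "qd": joint speeds; "tau": joint torques, N m; "tcp_pos": TCP position; "tool_rot": TCP orientation; "force": force on the tool from outside, world axes, zero at the start; "ft_torque": the same for the moment, N m; "finger_gap": opening from 0.0 (shut) to 1.0 (fully open); "gripper_force": force on a finger pad.
Only numpy, scipy, OpenCV 4.12 (cv2) and the standard library are available. Lean on these libraries where they do the work, as an engineer would, in place of code of your own. Each camera call takes 0.05 s, during which the arm holds its last target. There are 200 camera calls.

## Working session

There is one attempt and no reset: what is moved stays moved. The work goes in short steps, Python scripts to look and compute and a tool call to move; the robot and the scene stay as the last step left them, time stands still between calls to the robot, and variables do not carry over. Pictures are saved under pics/ and viewed, at most 10 in all, crops included, and the job is handed in when it is done.

Besides the shell and the picture viewer there is one more tool, called as a command line: name --argument value ..., lists and objects as JSON in quotes. move_arm: Moves the arm, as the interface text tells. Scaled input: -1 to 1 covers 25 mm each way for a shift and 30 degrees each way for a turn. Its arguments: {"type":"object","properties":{"targets":{"type":"array"},"claw":{"type":"number"},"newtons":{"type":"number"}},"required":["targets"]}

```bash
mkdir -p pics
python3 - <<'E'
from station import sensors,cams
import cv2,numpy as np
for n in ("top","side"):
    cv2.imwrite(f"pics/{n}0.png",cams.snapshot(n)[:,:,::-1]); m=cams.camera_model(n); print(n,m["fx"],m["cx"],m["cy"],np.round(m["extrinsics"],3).tolist())
s=sensors.sense();print(s["t"],s["tcp_pos"],s["tool_rot"],s["finger_gap"],s["force"])
E
```

```text
top 516.0800799789679 327.60738096757393 241.87665471274937 [[0.016, -0.999, 0.029, -0.013], [-0.989, -0.02, -0.144, 0.593], [0.145, -0.027, -0.989, 1.246], [0.0, 0.0, 0.0, 1.0]]
side 604.510779498113 314.8970343548157 250.48960254046372 [[0.733, -0.68, 0.013, -0.409], [-0.499, -0.551, -0.668, 0.38], [0.462, 0.483, -0.744, 1.215], [0.0, 0.0, 0.0, 1.0]]
0.1 [0.16267737 0.60277219 0.23040566] [ 1.31551288e-01  9.91308848e-01 -9.66280902e-04 -3.03849520e-04] 0.9964876152134763 [ 0.1443944  -0.73276502  0.91837371]
```

View pics/top0.png

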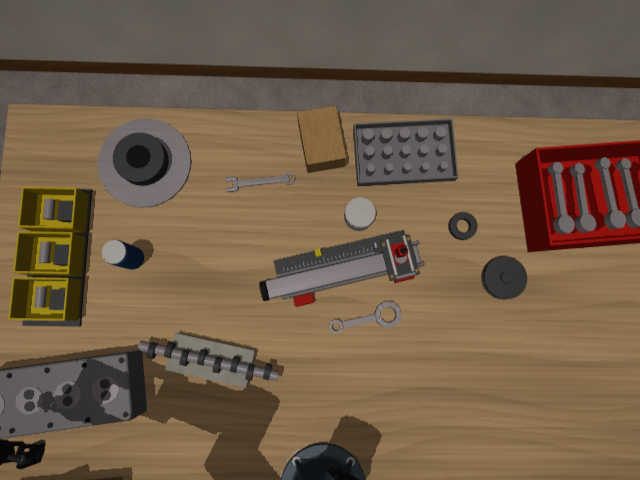

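View pics/side0.png

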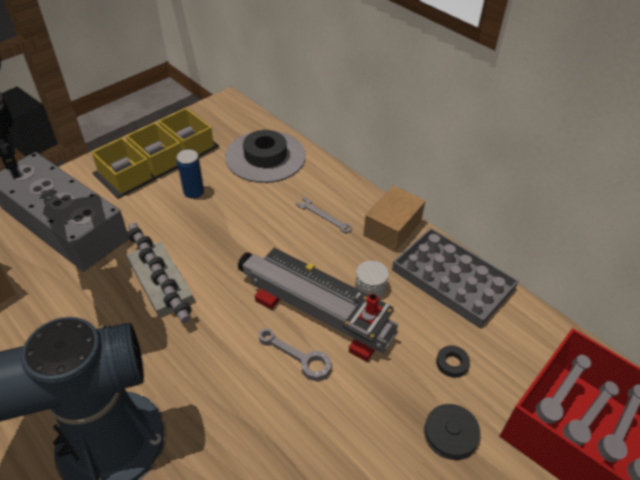

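The top view shows the grip near (402,251), the yellow clip at (318,252) and the foot at (265,290). So rail +x points towards world +y and slightly -x. Next I'll crop and measure.

```bash
cat > h.py <<'E'
from station import sensors,cams
import cv2,numpy as np
def ray(n,u,v):
    m=cams.camera_model(n);E=np.array(m["extrinsics"]);R=E[:3,:3]
    return -R.T@E[:3,3], R.T@np.array([(u-m["cx"])/m["fx"],(v-m["cy"])/m["fy"],1])
def onz(n,u,v,z):
    c,d=ray(n,u,v);return c+d*(z-c[2])/d[2]
def two(a,b):
    (c,d),(e,f)=ray("top",*a),ray("side",*b)
    s=np.linalg.lstsq(np.c_[d,-f],e-c,rcond=None)[0];p,q=c+d*s[0],e+f*s[1];return (p+q)/2,np.linalg.norm(p-q)
def blobs(im,lo,hi,box):
    h=cv2.cvtColor(im,cv2.COLOR_RGB2HSV);k=np.zeros(h.shape[:2],np.uint8);x0,y0,x1,y1=box
    k[y0:y1,x0:x1]=cv2.inRange(h[y0:y1,x0:x1],lo,hi)
    n,_,st,ce=cv2.connectedComponentsWithStats(k);return [(st[i].tolist(),ce[i].round(1).tolist()) for i in range(1,n) if st[i][4]>4]
E
python3 - <<'E'
from h import *
t=cv2.imread("pics/top0.png")[:,:,::-1];s=cv2.imread("pics/side0.png")[:,:,::-1]
for n,im,b in(("top",t,(250,220,430,310)),("side",s,(235,245,405,365))):
    print(n,"Y",blobs(im,(22,120,100),(35,255,255),b)); print("R",blobs(im,(0,150,60),(6,255,255),b))
a=cv2.resize(t[225:305,255:435],None,fx=4.4,fy=4.4,interpolation=cv2.INTER_CUBIC)
b=cv2.resize(s[285:355,320:410],None,fx=3,fy=3,interpolation=cv2.INTER_CUBIC)
o=np.zeros((600,800,3),np.uint8);o[:a.shape[0],:a.shape[1]]=a;o[360:570,:270]=b
b=cv2.resize(t[225:295,370:430],None,fx=3.4,fy=3.4,interpolation=cv2.INTER_CUBIC);o[360:360+b.shape[0],300:300+b.shape[1]]=b
cv2.imwrite("pics/crop0.png",o[:,:,::-1])
E
```

```text
top Y [([314, 248, 8, 9, 48], [317.4, 251.9])]
R [([391, 242, 17, 15, 160], [398.0, 249.0]), ([405, 257, 4, 6, 9], [406.9, 259.9]), ([394, 259, 5, 6, 11], [395.7, 262.2]), ([395, 276, 19, 7, 45], [403.8, 278.8]), ([293, 293, 21, 13, 196], [303.4, 299.1])]
side Y [([306, 264, 8, 6, 36], [309.4, 266.4])]
R [([255, 289, 23, 20, 259], [265.3, 298.1]), ([366, 296, 16, 18, 193], [372.7, 305.5]), ([360, 316, 3, 3, 5], [360.8, 317.2]), ([368, 321, 4, 2, 8], [369.5, 321.5]), ([350, 340, 23, 21, 285], [360.3, 350.0])]
```

View pics/crop0.png

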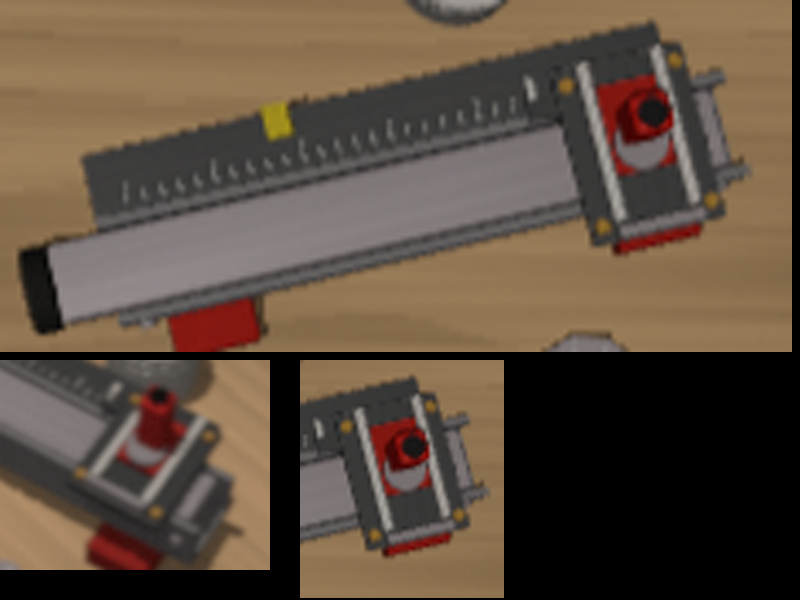

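The crop shows the ledge edge from (84,157) to (655,25), the pointer at (532,90), the black dot at (655,110) and the clip at (278,121). It also shows the plate bolts at (566,86), (603,228), (676,62) and (712,202).

Run:
```python
from h import *
P=lambda u,v:(255+(u+.5)/4.4-.5,225+(v+.5)/4.4-.5)
e0,e1=onz("top",*P(84,157),.07),onz("top",*P(655,25),.07)
f0,f1=onz("top",*P(120,322),.07),onz("top",*P(585,212),.07)
for a,b in((e0,e1),(f0,f1)):print("yaw",np.degrees(np.arctan2(*(a-b)[[1,0]])),np.linalg.norm(a-b))
yaw=np.arctan2(*(e0-e1)[[1,0]]);X=np.array([np.cos(yaw),np.sin(yaw),0]);Y=np.array([-X[1],X[0],0])
pts=dict(grip=onz("top",*P(655,110),.146),clip=onz("top",317.4,251.9,.077),ptr=onz("top",*P(532,90),.081),
 plate=np.mean([onz("top",*P(*q),.085) for q in((566,86),(603,228),(676,62),(712,202))],0))
pts["clip2"],r=two((317.4,251.9),(309.4,266.4))
pts["grip2"],r2=two(P(655,110),(320+158/3-.4,285+35/3-.4));print(r,r2)
for k,p in pts.items():print(k,p.round(4),"rail:",round(p@X,4),round(p@Y,4))
print("X",X,"Y",Y)
```

```text
yaw 104.22796878065454 0.3267429579939088
yaw 104.25985616112463 0.2629560130677087
0.0031579423371411244 0.0034783371660609074
grip [ 0.5639 -0.1748  0.146 ] rail: -0.308 -0.5036
clip [0.5635 0.0227 0.077 ] rail: -0.1165 -0.5518
ptr [ 0.5824 -0.1181  0.081 ] rail: -0.2576 -0.5355
plate [ 0.5529 -0.1767  0.085 ] rail: -0.3072 -0.4925
clip2 [0.5628 0.0236 0.0719] rail: -0.1154 -0.5513
grip2 [ 0.5624 -0.1736  0.1463] rail: -0.3065 -0.5025
X [-0.24578059  0.96932549  0.        ] Y [-0.96932549 -0.24578059  0.        ]
```

move_arm --targets '[{"dx": 0.5,"dy": -1,"dz": 0.2,"rz": -0.2023},{"dx": 0.5,"dy": -1,"dz": 0.2,"rz": -0.2023},{"dx": 0.5,"dy": -1,"dz": 0.2,"rz": -0.2023},{"dx": 0.5,"dy": -1,"dz": 0.2,"rz": -0.2023},{"dx": 0.5,"dy": -1,"dz": 0.2,"rz": -0.2023},{"dx": 0.5,"dy": -1,"dz": 0.2,"rz": -0.2023},{"dx": 0.5,"dy": -1,"dz": 0.2,"rz": -0.2023},{"dx": 0.5,"dy": -1,"dz": 0.2,"rz": -0.2023},{"dx": 0.5,"dy": -1,"dz": 0.2,"rz": -0.2023},{"dx": 0.5,"dy": -1,"dz": 0.2,"rz": -0.2023}]' --claw 100 --newtons 60

```text
schema error: expected keys dx, dy, dz, rx, ry, rz
```

move_arm --targets '[{"dx": 0.5,"dy": -1},{"dx": 0.5,"dy": -1},{"dx": 0.5,"dy": -1},{"dx": 0.5,"dy": -1},{"dx": 0.5,"dy": -1},{"dx": 0.5,"dy": -1},{"dx": 0.5,"dy": -1},{"dx": 0.5,"dy": -1},{"dx": 0.5,"dy": -1},{"dx": 0.5,"dy": -1}]'

```text
schema error: expected keys dx, dy, dz, rx, ry, rz
```

move_arm --targets '[{"dx": 0.5,"dy": -1,"dz": -0.4},{"dx": 0.5,"dy": -1,"dz": -0.4},{"dx": 0.5,"dy": -1,"dz": -0.4},{"dx": 0.5,"dy": -1,"dz": -0.4},{"dx": 0.5,"dy": -1,"dz": -0.4},{"dx": 0.5,"dy": -1,"dz": -0.4},{"dx": 0.5,"dy": -1,"dz": -0.4},{"dx": 0.5,"dy": -1,"dz": -0.4},{"dx": 0.5,"dy": -1,"dz": -0.4},{"dx": 0.5,"dy": -1,"dz": -0.4}]'

```text
schema error: expected keys dx, dy, dz, rx, ry, rz
```

All six keys are required, so I'll resend the moves with all of them.

move_arm --targets '[{"dx": 0.5,"dy": -1,"dz": 0.2,"rx": 0,"ry": 0,"rz": -0.2023},{"dx": 0.5,"dy": -1,"dz": 0.2,"rx": 0,"ry": 0,"rz": -0.2023},{"dx": 0.5,"dy": -1,"dz": 0.2,"rx": 0,"ry": 0,"rz": -0.2023},{"dx": 0.5,"dy": -1,"dz": 0.2,"rx": 0,"ry": 0,"rz": -0.2023},{"dx": 0.5,"dy": -1,"dz": 0.2,"rx": 0,"ry": 0,"rz": -0.2023},{"dx": 0.5,"dy": -1,"dz": 0.2,"rx": 0,"ry": 0,"rz": -0.2023},{"dx": 0.5,"dy": -1,"dz": 0.2,"rx": 0,"ry": 0,"rz": -0.2023},{"dx": 0.5,"dy": -1,"dz": 0.2,"rx": 0,"ry": 0,"rz": -0.2023},{"dx": 0.5,"dy": -1,"dz": 0.2,"rx": 0,"ry": 0,"rz": -0.2023},{"dx": 0.5,"dy": -1,"dz": 0.2,"rx": 0,"ry": 0,"rz": -0.2023}]' --claw 100 --newtons 60

```text
t: 1.35
tcp_pos: [0.288, 0.3523, 0.2812]
tool_rot: [0.616, 0.788, -0.0, -0.0]
force: [0.9, 0.3, 0.1]
finger_gap: 0.998
gripper_force: 0.0
```

move_arm --targets '[{"dx": 0.5,"dy": -1,"dz": 0,"rx": 0,"ry": 0,"rz": 0},{"dx": 0.5,"dy": -1,"dz": 0,"rx": 0,"ry": 0,"rz": 0},{"dx": 0.5,"dy": -1,"dz": 0,"rx": 0,"ry": 0,"rz": 0},{"dx": 0.5,"dy": -1,"dz": 0,"rx": 0,"ry": 0,"rz": 0},{"dx": 0.5,"dy": -1,"dz": 0,"rx": 0,"ry": 0,"rz": 0},{"dx": 0.5,"dy": -1,"dz": 0,"rx": 0,"ry": 0,"rz": 0},{"dx": 0.5,"dy": -1,"dz": 0,"rx": 0,"ry": 0,"rz": 0},{"dx": 0.5,"dy": -1,"dz": 0,"rx": 0,"ry": 0,"rz": 0},{"dx": 0.5,"dy": -1,"dz": 0,"rx": 0,"ry": 0,"rz": 0},{"dx": 0.5,"dy": -1,"dz": 0,"rx": 0,"ry": 0,"rz": 0}]'

```text
t: 2.6
tcp_pos: [0.4129, 0.1025, 0.2811]
tool_rot: [0.614, 0.789, -0.0, -0.0]
force: [0.6, 1.1, 0.2]
finger_gap: 1.003
gripper_force: 0.0
```

move_arm --targets '[{"dx": 0.6,"dy": -1,"dz": -0.4,"rx": 0,"ry": 0,"rz": 0},{"dx": 0.6,"dy": -1,"dz": -0.4,"rx": 0,"ry": 0,"rz": 0},{"dx": 0.6,"dy": -1,"dz": -0.4,"rx": 0,"ry": 0,"rz": 0},{"dx": 0.6,"dy": -1,"dz": -0.4,"rx": 0,"ry": 0,"rz": 0},{"dx": 0.6,"dy": -1,"dz": -0.4,"rx": 0,"ry": 0,"rz": 0},{"dx": 0.6,"dy": -1,"dz": -0.4,"rx": 0,"ry": 0,"rz": 0},{"dx": 0.6,"dy": -1,"dz": -0.4,"rx": 0,"ry": 0,"rz": 0},{"dx": 0.6,"dy": -1,"dz": -0.4,"rx": 0,"ry": 0,"rz": 0},{"dx": 0.6,"dy": -1,"dz": -0.4,"rx": 0,"ry": 0,"rz": 0},{"dx": 0.6,"dy": -1,"dz": -0.4,"rx": 0,"ry": 0,"rz": 0}]'

```text
t: 3.85
tcp_pos: [0.5637, -0.1481, 0.1805]
tool_rot: [0.614, 0.789, -0.0, -0.0]
force: [-0.7, 0.7, 0.8]
finger_gap: 1.001
gripper_force: 0.0
```

move_arm --targets '[{"dx": 0,"dy": -0.35,"dz": 0,"rx": 0,"ry": 0,"rz": 0},{"dx": 0,"dy": -0.35,"dz": 0,"rx": 0,"ry": 0,"rz": 0},{"dx": 0,"dy": -0.34,"dz": 0,"rx": 0,"ry": 0,"rz": 0},{"dx": 0,"dy": 0,"dz": -0.5,"rx": 0,"ry": 0,"rz": 0},{"dx": 0,"dy": 0,"dz": -0.5,"rx": 0,"ry": 0,"rz": 0},{"dx": 0,"dy": 0,"dz": -0.5,"rx": 0,"ry": 0,"rz": 0},{"dx": 0,"dy": 0,"dz": -0.5,"rx": 0,"ry": 0,"rz": 0},{"dx": 0,"dy": 0,"dz": -0.5,"rx": 0,"ry": 0,"rz": 0},{"dx": 0,"dy": 0,"dz": -0.5,"rx": 0,"ry": 0,"rz": 0},{"dx": 0,"dy": 0,"dz": 0,"rx": 0,"ry": 0,"rz": 0}]'

```text
t: 5.1
tcp_pos: [0.5622, -0.1722, 0.105]
tool_rot: [0.614, 0.789, -0.0, -0.001]
force: [0.6, 1.2, 0.0]
finger_gap: 0.999
gripper_force: 0.0
```

Run:
```python
from h import *
t=cams.snapshot("top");s=cams.snapshot("side")
o=np.zeros((480,800,3),np.uint8)
o[:,:400]=cv2.resize(t[205:301,350:430],(400,480),interpolation=cv2.INTER_CUBIC)
o[:,400:]=cv2.resize(s[260:356,330:410],(400,480),interpolation=cv2.INTER_CUBIC)
cv2.imwrite("pics/g1.png",o[:,:,::-1]);print(sensors.sense()["tcp_pos"],sensors.sense()["force"])
```

```text
[ 0.56304957 -0.17271583  0.10622711] [ 0.74339522 -0.88048698 -0.40391743]
```

View pics/g1.png

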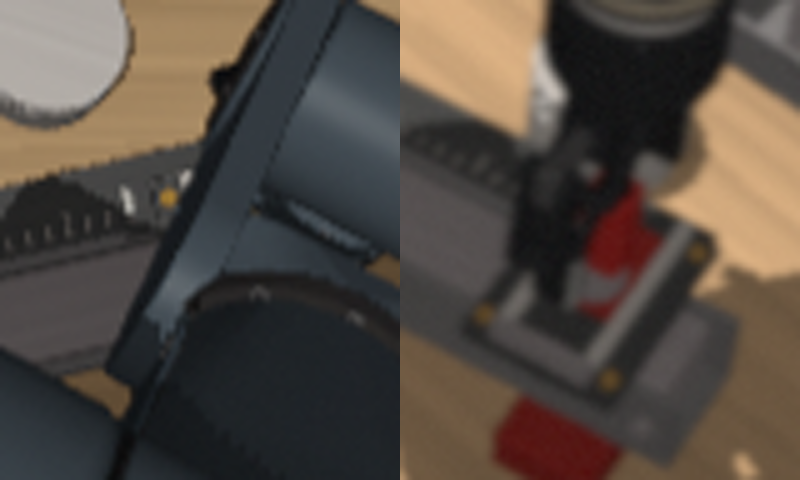

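The fingers straddle the red post (side crop around (610,250)) and the pointer is still visible in the top view (crop (126,200)). Closing now.

move_arm --targets '[{"dx": 0,"dy": 0,"dz": 0,"rx": 0,"ry": 0,"rz": 0},{"dx": 0,"dy": 0,"dz": 0,"rx": 0,"ry": 0,"rz": 0},{"dx": 0,"dy": 0,"dz": 0,"rx": 0,"ry": 0,"rz": 0},{"dx": 0,"dy": 0,"dz": 0,"rx": 0,"ry": 0,"rz": 0},{"dx": 0,"dy": 0,"dz": 0,"rx": 0,"ry": 0,"rz": 0},{"dx": 0,"dy": 0,"dz": 0,"rx": 0,"ry": 0,"rz": 0},{"dx": 0,"dy": 0,"dz": 0,"rx": 0,"ry": 0,"rz": 0},{"dx": 0,"dy": 0,"dz": 0,"rx": 0,"ry": 0,"rz": 0},{"dx": 0,"dy": 0,"dz": 0,"rx": 0,"ry": 0,"rz": 0},{"dx": 0,"dy": 0,"dz": 0,"rx": 0,"ry": 0,"rz": 0}]' --claw 0 --newtons 60

```text
t: 6.45
tcp_pos: [0.5631, -0.1727, 0.1067]
tool_rot: [0.614, 0.789, -0.0, 0.0]
force: [-1.1, 0.2, 5.8]
finger_gap: 0.249
gripper_force: 59.8
```

move_arm --targets '[{"dx": -0.118,"dy": 0.465,"dz": 0,"rx": 0,"ry": 0,"rz": 0},{"dx": -0.118,"dy": 0.465,"dz": 0,"rx": 0,"ry": 0,"rz": 0},{"dx": -0.118,"dy": 0.465,"dz": 0,"rx": 0,"ry": 0,"rz": 0},{"dx": -0.118,"dy": 0.465,"dz": 0,"rx": 0,"ry": 0,"rz": 0},{"dx": -0.118,"dy": 0.465,"dz": 0,"rx": 0,"ry": 0,"rz": 0},{"dx": -0.118,"dy": 0.465,"dz": 0,"rx": 0,"ry": 0,"rz": 0},{"dx": -0.118,"dy": 0.465,"dz": 0,"rx": 0,"ry": 0,"rz": 0},{"dx": -0.118,"dy": 0.465,"dz": 0,"rx": 0,"ry": 0,"rz": 0},{"dx": -0.118,"dy": 0.465,"dz": 0,"rx": 0,"ry": 0,"rz": 0},{"dx": -0.118,"dy": 0.465,"dz": 0,"rx": 0,"ry": 0,"rz": 0}]'

```text
t: 7.7
tcp_pos: [0.5345, -0.0587, 0.1067]
tool_rot: [0.614, 0.789, -0.001, 0.002]
force: [-0.4, -9.5, 2.9]
finger_gap: 0.254
gripper_force: 59.8
```

Run:
```python
from h import *
t=cams.snapshot("top");s=cams.snapshot("side")
o=np.zeros((480,800,3),np.uint8)
o[:,:400]=cv2.resize(t[215:287,295:355],(400,480),interpolation=cv2.INTER_CUBIC)
o[:,400:]=cv2.resize(s[230:326,290:370],(400,480),interpolation=cv2.INTER_CUBIC)
cv2.imwrite("pics/g2.png",o[:,:,::-1]);q=sensors.sense();print(q["tcp_pos"],q["force"])
print(blobs(t,(22,120,100),(35,255,255),(250,220,430,310)))
```

```text
[ 0.53408233 -0.0572952   0.10667135] [-0.10231456 -6.0588489   4.25186408]
[([314, 248, 7, 9, 50], [317.3, 251.8])]
```

View pics/g2.png

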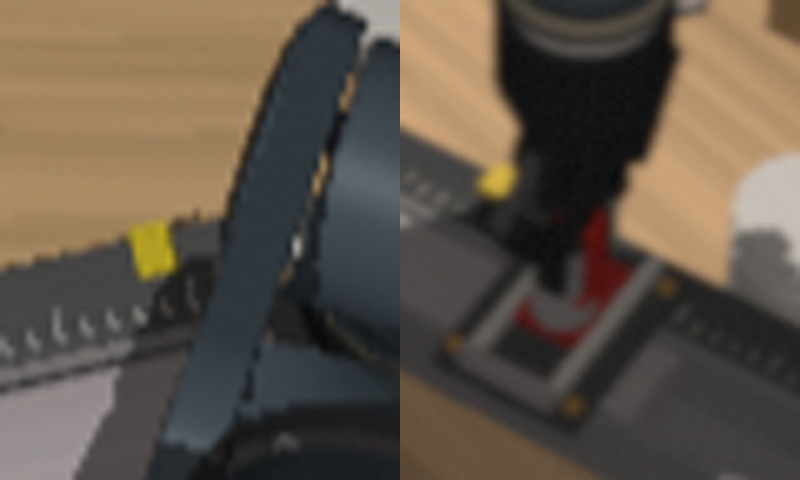

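In the side view the plate bolts are at (667,287), (572,405) and (455,342). The pointer is hidden behind the gripper, so I'll use the bolts to measure how far the leg has moved.

Run:
```python
from h import *
X=np.array([-.2458,.9693,0]);Y=np.array([-.9693,-.2458,0])
O=lambda u,v:onz("side",320+(u+.5)/3-.5,285+(v-360+.5)/3-.5,.085)
N=lambda u,v:onz("side",290+(u-400+.5)/5-.5,230+(v+.5)/5-.5,.085)
for a,b in(((210,436),(667,287)),((156,512),(572,405)),((80,473),(455,342))):d=N(*b)-O(*a);print(round(d@X,4),round(d@Y,4))
c=(N(667,287)+N(455,342))/2;y=onz("side",309.4,266.4,.0745)
print("ptr to clip (side)",(y-c)@X-.05)
```

```text
0.1194 0.0015
0.1196 0.0011
0.1195 -0.0003
ptr to clip (side) 0.020850126001553226
```

move_arm --targets '[{"dx": -0.042,"dy": 0.167,"dz": 0,"rx": 0,"ry": 0,"rz": 0},{"dx": -0.042,"dy": 0.167,"dz": 0,"rx": 0,"ry": 0,"rz": 0},{"dx": -0.042,"dy": 0.167,"dz": 0,"rx": 0,"ry": 0,"rz": 0},{"dx": -0.042,"dy": 0.167,"dz": 0,"rx": 0,"ry": 0,"rz": 0},{"dx": -0.042,"dy": 0.167,"dz": 0,"rx": 0,"ry": 0,"rz": 0},{"dx": 0,"dy": 0,"dz": 0,"rx": 0,"ry": 0,"rz": 0},{"dx": 0,"dy": 0,"dz": 0,"rx": 0,"ry": 0,"rz": 0},{"dx": 0,"dy": 0,"dz": 0,"rx": 0,"ry": 0,"rz": 0},{"dx": 0,"dy": 0,"dz": 0,"rx": 0,"ry": 0,"rz": 0},{"dx": 0,"dy": 0,"dz": 0,"rx": 0,"ry": 0,"rz": 0}]'

```text
t: 9.05
tcp_pos: [0.5291, -0.0373, 0.1067]
tool_rot: [0.614, 0.789, -0.0, 0.001]
force: [0.0, -5.5, 5.0]
finger_gap: 0.247
gripper_force: 60.0
```

Run:
```python
from h import *
t=cams.snapshot("top");s=cams.snapshot("side")
o=np.zeros((480,800,3),np.uint8)
o[:,:400]=cv2.resize(t[215:287,285:345],(400,480),interpolation=cv2.INTER_CUBIC)
o[:,400:]=cv2.resize(s[230:326,280:360],(400,480),interpolation=cv2.INTER_CUBIC)
cv2.imwrite("pics/g3.png",o[:,:,::-1]);q=sensors.sense();print(q["tcp_pos"],q["force"],q["finger_gap"])
```

```text
[ 0.52908245 -0.03729412  0.10667102] [-1.27619444 -5.89600883  3.73356316] 0.24901393988671303
```

View pics/g3.png

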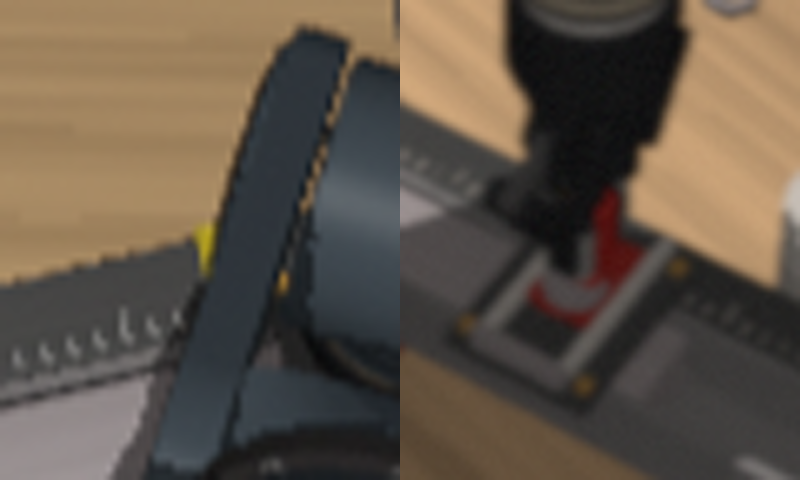

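The leg has travelled 139.6 mm of the estimated 140–141 mm, with no slip. It has been held at the mark for over 0.5 s. Next I slide the lever along rail +y, with about 1 mm of x trim.

move_arm --targets '[{"dx": -0.102,"dy": -0.022,"dz": 0,"rx": 0,"ry": 0,"rz": 0},{"dx": -0.102,"dy": -0.022,"dz": 0,"rx": 0,"ry": 0,"rz": 0},{"dx": -0.102,"dy": -0.022,"dz": 0,"rx": 0,"ry": 0,"rz": 0},{"dx": -0.102,"dy": -0.022,"dz": 0,"rx": 0,"ry": 0,"rz": 0},{"dx": -0.102,"dy": -0.022,"dz": 0,"rx": 0,"ry": 0,"rz": 0},{"dx": -0.102,"dy": -0.022,"dz": 0,"rx": 0,"ry": 0,"rz": 0},{"dx": -0.102,"dy": -0.022,"dz": 0,"rx": 0,"ry": 0,"rz": 0},{"dx": -0.102,"dy": -0.022,"dz": 0,"rx": 0,"ry": 0,"rz": 0},{"dx": -0.102,"dy": -0.022,"dz": 0,"rx": 0,"ry": 0,"rz": 0},{"dx": -0.102,"dy": -0.022,"dz": 0,"rx": 0,"ry": 0,"rz": 0}]'

```text
t: 10.4
tcp_pos: [0.5056, -0.0433, 0.1067]
tool_rot: [0.614, 0.789, 0.0, 0.003]
force: [5.8, -6.3, 1.5]
finger_gap: 0.248
gripper_force: 59.3
```

move_arm --targets '[{"dx": -0.039,"dy": -0.01,"dz": 0,"rx": 0,"ry": 0,"rz": 0},{"dx": -0.039,"dy": -0.01,"dz": 0,"rx": 0,"ry": 0,"rz": 0},{"dx": -0.039,"dy": -0.01,"dz": 0,"rx": 0,"ry": 0,"rz": 0},{"dx": -0.039,"dy": -0.01,"dz": 0,"rx": 0,"ry": 0,"rz": 0},{"dx": 0,"dy": 0,"dz": 0,"rx": 0,"ry": 0,"rz": 0},{"dx": 0,"dy": 0,"dz": 0,"rx": 0,"ry": 0,"rz": 0},{"dx": 0,"dy": 0,"dz": 0,"rx": 0,"ry": 0,"rz": 0},{"dx": 0,"dy": 0,"dz": 0,"rx": 0,"ry": 0,"rz": 0},{"dx": 0,"dy": 0,"dz": 0,"rx": 0,"ry": 0,"rz": 0},{"dx": 0,"dy": 0,"dz": 0,"rx": 0,"ry": 0,"rz": 0}]'

```text
t: 11.65
tcp_pos: [0.5023, -0.0441, 0.1067]
tool_rot: [0.614, 0.789, 0.001, 0.004]
force: [6.2, -5.3, 0.9]
finger_gap: 0.248
gripper_force: 59.4
```

move_arm --targets '[{"dx": -0.039,"dy": -0.01,"dz": 0,"rx": 0,"ry": 0,"rz": 0},{"dx": -0.039,"dy": -0.01,"dz": 0,"rx": 0,"ry": 0,"rz": 0},{"dx": -0.039,"dy": -0.01,"dz": 0,"rx": 0,"ry": 0,"rz": 0},{"dx": -0.039,"dy": -0.01,"dz": 0,"rx": 0,"ry": 0,"rz": 0},{"dx": 0,"dy": 0,"dz": 0,"rx": 0,"ry": 0,"rz": 0},{"dx": 0,"dy": 0,"dz": 0,"rx": 0,"ry": 0,"rz": 0},{"dx": 0,"dy": 0,"dz": 0,"rx": 0,"ry": 0,"rz": 0},{"dx": 0,"dy": 0,"dz": 0,"rx": 0,"ry": 0,"rz": 0},{"dx": 0,"dy": 0,"dz": 0,"rx": 0,"ry": 0,"rz": 0},{"dx": 0,"dy": 0,"dz": 0,"rx": 0,"ry": 0,"rz": 0}]'

```text
t: 12.9
tcp_pos: [0.5026, -0.0454, 0.1068]
tool_rot: [0.615, 0.789, 0.003, 0.007]
force: [15.6, -2.6, -5.8]
finger_gap: 0.249
gripper_force: 59.7
```

Run:
```python
from h import *
s=cams.snapshot("side")
o=cv2.resize(s[230:326,280:360],(480,576),interpolation=cv2.INTER_CUBIC)
cv2.imwrite("pics/g4.png",o[:,:,::-1]);q=sensors.sense();print(q["t"],q["tcp_pos"],q["force"],q["finger_gap"])
```

```text
12.95 [ 0.50257163 -0.04543235  0.10678461] [15.44573962 -2.21027849 -6.66786642] 0.25039699314874747
```

View pics/g4.png

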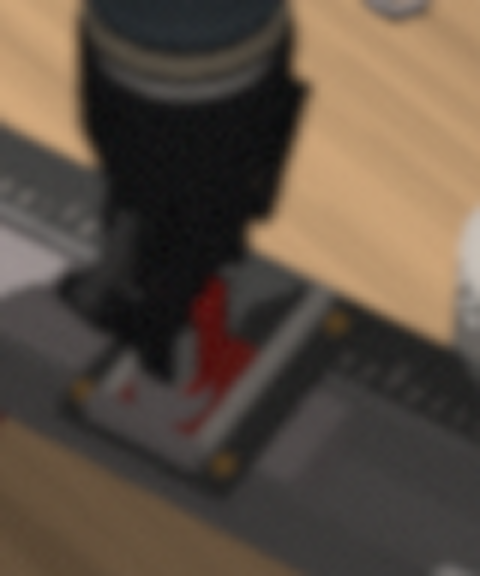

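The force has risen to 15 N with the TCP stopped, and the lever plate sits against the stop bar, so the lever is home. I'll check the leg position from the bolts at (337,322), (225,463) and (82,390).

Run:
```python
from h import *
X=np.array([-.2458,.9693,0])
O=lambda u,v:onz("side",320+(u+.5)/3-.5,285+(v-360+.5)/3-.5,.085)
M=lambda u,v:onz("side",280+(u-400+.5)/5-.5,230+(v+.5)/5-.5,.085)
N=lambda u,v:onz("side",280+(u+.5)/6-.5,230+(v+.5)/6-.5,.085)
for a,m,b in(((210,436),(680,268),(337,322)),((156,512),(585,385),(225,463)),((80,473),(467,324),(82,390))):print(((M(*m)-O(*a))@X).round(4),((N(*b)-O(*a))@X).round(4))
c=(N(337,322)+N(82,390))/2;y=onz("side",309.4,266.4,.0745)
print("ptr to clip",(y-c)@X-.05)
```

```text
0.1393 0.1389
0.1391 0.138
0.1394 0.1387
ptr to clip 0.0015279821320917236
```

move_arm --targets '[{"dx": -0.01,"dy": 0.04,"dz": 0,"rx": 0,"ry": 0,"rz": 0},{"dx": -0.01,"dy": 0.04,"dz": 0,"rx": 0,"ry": 0,"rz": 0},{"dx": 0,"dy": 0,"dz": 0,"rx": 0,"ry": 0,"rz": 0},{"dx": 0,"dy": 0,"dz": 0,"rx": 0,"ry": 0,"rz": 0},{"dx": 0,"dy": 0,"dz": 0,"rx": 0,"ry": 0,"rz": 0},{"dx": 0,"dy": 0,"dz": 0,"rx": 0,"ry": 0,"rz": 0},{"dx": 0,"dy": 0,"dz": 0,"rx": 0,"ry": 0,"rz": 0},{"dx": 0,"dy": 0,"dz": 0,"rx": 0,"ry": 0,"rz": 0},{"dx": 0,"dy": 0,"dz": 0,"rx": 0,"ry": 0,"rz": 0},{"dx": 0,"dy": 0,"dz": 0,"rx": 0,"ry": 0,"rz": 0}]'

```text
t: 14.2
tcp_pos: [0.5021, -0.0437, 0.1067]
tool_rot: [0.615, 0.789, 0.003, 0.007]
force: [15.1, -2.7, -6.0]
finger_gap: 0.251
gripper_force: 59.7
```

```bash
python3 -c "
from station import order,sensors
s=sensors.sense();print(s['tcp_pos'],s['force']);print(order.sign_off())"
```

```text
[ 0.50209433 -0.04365001  0.10674898] [15.12919311 -2.72623554 -6.04603326]
the job is handed in; nothing more can be done
None
```

I handed the job in at about 14 s with the gripper still holding the lever: the pointer is at the yellow mark to within about 2 mm by my measurements, the lever is home against its stop (felt at about 15 N), and the sign-off gave no verdict.

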